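# Press a bearing home with the crank-driven bench press

## Task

Press the bearing fully home against the shoulder of the shaft standing in the green bench press: take the crank from the tool tray, fit it all the way down on the square end of the press screw and wind it clockwise (seen from above) until the screw comes to its stop. Leave the press closed on the bearing, then take the crank off again and set it down flat in the tray, handle upward, without dropping it. Do not knock the spare bearings and the carton about.

Things in the scene. Friction and masses are not known exactly. Their poses are not given: they have to be found in the camera images.
- press: Two-column hand screw press, fixed; origin under the middle of its green base (160 x 230 x 22 mm), z up, y along the line of the columns (18 mm thick, 85 mm either side). Green bridge 70 (x) x 220 (y) mm on top, upper face at 212 mm; column caps reach 216 mm, only the screw end stands higher. In the middle under the bridge the shaft stands upright, its shoulder 62 mm above the bench.
- shaft_shoulder (a point): Centre of the top of the round steel collar (30 mm across) at the screw's upper end, 226 mm above the bench; the crank's hub sits down on it. The square end stands 31 mm up from here: 14 x 14 mm for 26 mm, then a 5 mm cone down to 7 mm across. Turns with the screw (which stays at its height): z up, x and y square to the flats.
- screw (a joint): Turn of the press screw in rad, positive clockwise seen from above; a full turn lowers the ram 10 mm. Starts between 2.5 and 6.3; the bearing is home at about 16.3 and a hard stop comes at 16.6, so 1.6 to 2.3 turns. Needs 0.15 N m (about 2 N at the handle), a little more while pressing, and stays where it is left.
- ram (a joint): How far the ram (yellow crosshead with an aluminium sleeve under it) has come down, in m; 0.026 when its sleeve holds the bearing home. Driven by the screw alone.
- bearing (a joint): Height of the bearing (52 mm across, 15 mm high) above its home on the shaft's shoulder, in m; 0 is fully home. It is tight on the shaft, starts 6 to 11 mm up and moves only when the ram pushes it.
- crank: Loose dark steel crank, 0.45 to 0.7 kg; origin at the centre of its hub's underside, z up, x towards the handle. Hub: square block 32 x 32 x 34 mm high with a 16 x 16 mm square hole right through, parallel to its sides. Arm: bar 22 wide, 12 thick, flush below; handle at x +75 mm, round counterweight (38 across, 24 high) at x -46 mm. It balances close to the hub and lies flat.
- crank_hub (a point): On the crank's hub axis, 20 mm above its underside, inside the square hole: lift it here with the fingers on the hub's two y sides (across the arm). The hub fits the screw's square end in any of the four quarter turns, with 1 mm play to each side and about 8 degrees of turning play. It lifts off freely when held centred and in line with the flats, and binds when held askew.
- crank_grip (a point): Middle of the crank's red handle: upright round grip 24 mm across, turning freely on its pin, 75 mm from the hub's axis; it reaches from 17 to 75 mm above the crank's underside, this point is at 48 mm. Pinched, it can be led round in a circle without turning the gripper. 47 mm are free between hub and handle.
- tray: Shallow bright metal tool tray, fixed, 210 (x) x 270 (y) mm outside, rim 18 mm high, wall and floor 3 mm; origin under its middle, z up. The crank starts in it, at any yaw.
- spare_a: Spare ball bearing lying flat, 52 mm across, 15 mm high, loose, origin in the middle of its underside. Leave alone.
- spare_b: The same, a second one. Leave alone.
- carton: White, blue and red carton of bearings, 58 x 100 x 54 mm, loose, origin in the middle of its underside. Leave alone.
There are look-alikes about, which are no part of the job. There is more than one size of the crank; the one meant has the size given above.

How it is judged:
By the outcome, as a careful person would: the job done as asked, in the order asked, and still so for the second after the job is handed in, with the robot touching nothing.
It also fails if it takes over 72 s, if anything falls off the work surface, if the arm or the gripper's body presses on something with over 40 N, if the wrist force passes 120 N, or if a joint passes its speed limit or range.

## Robot

A 7-joint arm with a two-finger parallel gripper is mounted at the origin on the work surface. World frame = base frame: x ahead of the robot, y to its left, z up, the work surface at z = 0. Lengths are in m, angles in rad, forces in N, time in s.
With the tool pointing down it reaches from about 0.4 to 0.85 m from the base axis. Payload 10.4 kg.
Tool frame: the origin (TCP) lies midway between the tips of the shut fingers; the grasp point (between the pads) lies 19 mm behind it; z points along the fingers, y is the line along which they close (so a half turn about z gives the same grasp; the last joint's range is limited). The gripper opens to 85 mm and grips with 20 to 120 N. Pads are 22 mm wide; open, the fingers measure 114 mm over their backs; the gripper's body (76 mm by 85 mm) begins 54 mm behind the grasp point. The pads swing forward as they close: fully open they stand 13 mm farther back than shut.
Start: joints at [-1.35, 0.332, -0.065, 1.46, 0.022, 1.35, -0.088], TCP at [0.151, 0.607, 0.231] pointing down, gripper open.
Joint ranges: [-2.6, 2.6], [-0.5, 2.12], [-1.47, 1.34], [0.16, 2.42], [-1.27, 4.41], [0.06, 2.06], [-2.6, 2.6]. Speed limits (rad/s): [2.22, 2.22, 2.79, 2.79, 3.14, 3.14, 3.14].

## Interface

Orientations are given as a unit quaternion [x, y, z, w].
In Python, from workcell import get_obs, camera, camera_params, hand_in gives the robot as it stands.
- The arm moves only by the tool carry_out, never from a script. Its argument "commands" is a list that holds one entry, the list of rows, each a list of 6 numbers: the shift along the tool's x, y, z in units of 40 mm (1.0 is 40 mm), then the turn, a rotation vector about the tool's x, y, z in units of 6 degrees (1.0 is 6 degrees). In form: [[[x, y, z, ax, ay, az], ...]]. A call has 1 to 20 rows; each row shifts and turns the commanded pose from where the row before left it, along the tool's axes as they then stand; what a row does not reach is not made up. A row lasts 1/12 s, in which the tool goes at most 41.7 mm and 7.16 degrees, less where a joint would pass 70% of its speed; a pose out of reach is approached as far as the arm can. A call is refused whole if a number of a shift passes 1 or a number of a turn 1, either way. A call with a gripper value outside its range is refused whole. "hand" is the closure, from -1 (fully open) to 1 (shut), set as the call begins (left out, the last holds). The fingers move at their own pace and stop on an object; "force" is the grip in N (left out, the last holds). Time passes only in rows, so rows that do not move let the fingers close. It gives the time, the measured TCP pose, the force, the opening and the grip force at its end, in the units of the state.
- get_obs(): the state, without advancing time (a new reading comes with each control period).
- camera(name): name is "side" or "top"; returns the picture (400x640x3 uint8, red, green, blue); there is no depth.
- camera_params(name): a dict with "mtx" (3x3 intrinsics, pixels), "R" (3x3) and "t" (3): a world point X has camera coordinates R X + t. Camera axes: x right, y down, z forward; pixel columns grow to the right and rows downward; lengths in m; the calibration is good to about 2 mm. A picture is of the moment at which its call begins. camera_params takes no time and is no camera call.
- hand_in(): hands the job in; it is judged then, once.
The state is a dict: "clock": time; "joint_pos": joint angles; "joint_velocities": joint speeds; "tau": joint torques, N m; "position": TCP position; "ee_rot": TCP orientation; "ft_force": force on the tool from outside, world axes, zero at the start; "torque": the same for the moment, N m; "grip_width": opening from 0.0 (shut) to 1.0 (fully open); "grasp_force": force on a finger pad.
Only numpy, scipy, OpenCV 4.12 (cv2) and the standard library are available. Lean on these libraries where they do the work, as an engineer would, in place of code of your own. Each camera call takes 0.05 s, during which the arm holds its last target. There are 200 camera calls.

## Working session

There is one attempt and no reset: what is moved stays moved. The work goes in short steps, Python scripts to look and compute and a tool call to move; the robot and the scene stay as the last step left them, time stands still between calls to the robot, and variables do not carry over. Pictures are saved under pics/ and viewed, at most 10 in all, crops included, and the job is handed in when it is done.

Besides the shell and the picture viewer there is one more tool, called after "Emit:" as name(argument=value, ...), one argument or row to a line, values as JSON. carry_out: Moves the arm, as the interface text tells. Its arguments: {"type":"object","properties":{"commands":{"type":"array"},"hand":{"type":"number"},"force":{"type":"number"}},"required":["commands"]}

```bash
ls; mkdir -p pics; python3 - <<'E'
from workcell import *
import cv2,numpy as np
o=get_obs(); print(o['clock'],o['position'],o['ee_rot'],o['grip_width'])
for n in('top','side'):
    p=camera_params(n); print(n,np.round(p['mtx'],1).tolist(),np.round(p['R'],3).tolist(),np.round(p['t'],3).tolist())
    cv2.imwrite(f'pics/{n}0.png',camera(n)[:,:,::-1])
E
```

```text
pics
0.0 [0.15076674 0.60616478 0.23051919] [ 1.21555099e-01  9.92584437e-01 -7.00380069e-04 -5.21324482e-05] 0.9979554961637759
top [[420.9, 0.0, 325.2], [0.0, 420.9, 201.9], [0.0, 0.0, 1.0]] [[-0.008, -1.0, -0.006], [-0.996, 0.009, -0.084], [0.084, 0.005, -0.996]] [0.033, 0.519, 1.151]
side [[389.0, 0.0, 322.2], [0.0, 389.0, 200.2], [0.0, 0.0, 1.0]] [[0.848, -0.531, -0.004], [-0.384, -0.609, -0.694], [0.366, 0.59, -0.72]] [-0.426, 0.3, 0.835]
```

View pics/top0.png

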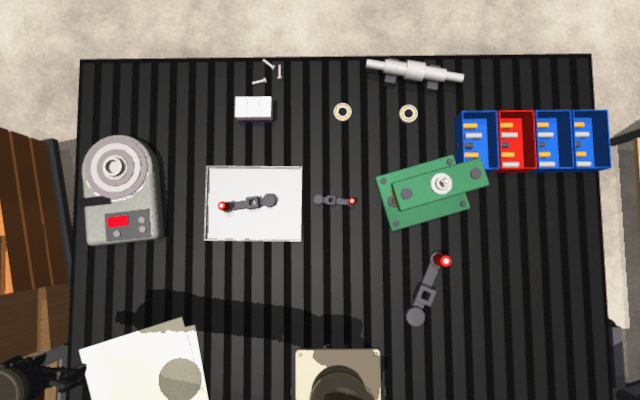

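View pics/side0.png

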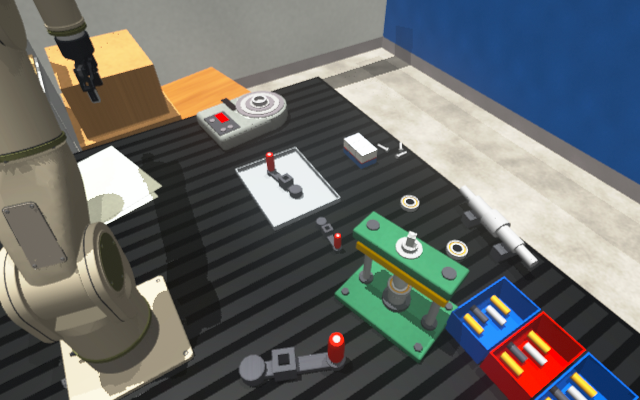

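Candidates for the crank in the top view are the tray crank (hub ~252,202), a small crank (332,200) and a large crank (425,295). By the description it is the one in the tray. I'll check it, and the screw end, in one close composite.

```bash
cat > h.py <<'E'
import cv2,numpy as np
from workcell import *
def ray(n,uv):
    p=camera_params(n);R=np.array(p['R']);t=np.array(p['t']);K=np.array(p['mtx'])
    return -R.T@t, R.T@np.linalg.inv(K)@np.array([*uv,1.])
def plane(n,uv,z):
    c,d=ray(n,uv);return c+d*(z-c[2])/d[2]
def tri(a,b):
    (c1,d1),(c2,d2)=ray('top',a),ray('side',b)
    s=np.linalg.lstsq(np.c_[d1,-d2],c2-c1,rcond=None)[0]
    p,q=c1+d1*s[0],c2+d2*s[1];return (p+q)/2,np.linalg.norm(p-q)
def proj(n,X):
    p=camera_params(n);c=np.array(p['R'])@X+np.array(p['t']);q=np.array(p['mtx'])@c;return q[:2]/q[2]
def crop(n,u0,v0,w,h,s,img=None):
    im=camera(n) if img is None else img
    return cv2.resize(im[v0:v0+h,u0:u0+w,::-1],None,fx=s,fy=s,interpolation=cv2.INTER_CUBIC)
E
python3 - <<'E'
from h import *
t,s=camera('top'),camera('side')
A=np.vstack([np.hstack([crop('top',205,165,80,60,5,t),crop('top',400,155,80,60,5,t)]),
 np.hstack([crop('side',255,145,80,60,5,s),crop('side',370,215,80,60,5,s)])])
cv2.imwrite('pics/c1.png',A)
for n,im in(('top',t),('side',s)):
    hsv=cv2.cvtColor(im,cv2.COLOR_RGB2HSV)
    for nm,m in(('red',((hsv[...,0]<8)|(hsv[...,0]>172))&(hsv[...,1]>140)&(hsv[...,2]>90)),('green',(abs(hsv[...,0].astype(int)-70)<18)&(hsv[...,1]>90)&(hsv[...,2]>60))):
        k,_,st,c=cv2.connectedComponentsWithStats(m.astype(np.uint8))
        for i in range(1,k):
            if st[i,4]>25: print(n,nm,st[i].tolist(),c[i].round(1))
E
```

```text
top red [496, 110, 41, 62, 1848] [518.5 139.5]
top red [218, 202, 8, 8, 31] [222.2 205.7]
top red [107, 215, 21, 13, 224] [117.2 220.9]
top red [433, 255, 19, 12, 136] [442.1 260.3]
top green [375, 155, 114, 76, 4588] [428.4 190.7]
side red [215, 113, 14, 10, 86] [221.3 117.3]
side red [266, 152, 8, 18, 102] [269.7 160.9]
side red [334, 233, 7, 15, 86] [337.  240.4]
side red [480, 311, 106, 89, 4358] [532.4 358.5]
side red [328, 332, 17, 31, 388] [335.7 347.9]
side green [353, 211, 116, 89, 3305] [411.1 255.4]
side green [334, 260, 124, 102, 4434] [392.3 311.8]
```

View pics/c1.png

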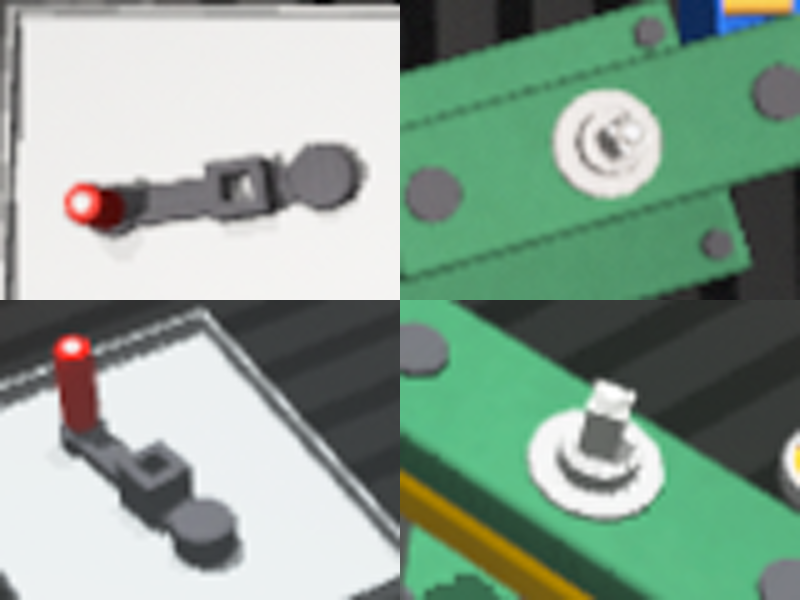

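The composite shows the tray crank: handle top ~(222,206), hub ~(253.5,202), counterweight ~(269,200.5). The screw collar is ~(442,183) in the top view and ~(490,... side crop) in the side view. Next I measure them.

```bash
python3 - <<'E'
from h import *
hub=plane('top',(253.6,202.2),.037);cw=plane('top',(269.4,200.4),.027);hd=plane('top',(221.5,205.6),.078)
hs=plane('side',(255+156/5,145+163/5+0),.037);cs=plane('side',(255+205/5,145+(522-300)/5),.027)
hds=plane('side',(255+73/5,145+48/5),.078)
for n,x in zip('hub cw hd hubS'.split(),(hub,cw,hd,hs)):print(n,x.round(4))
print('hubS',plane('side',(255+156/5,145+(463-300)/5),.037).round(4),cs.round(4),hds.round(4))
print('yaw',np.degrees(np.arctan2(*(hd-cw)[1::-1])),np.linalg.norm((hub-hd)[:2]),np.linalg.norm((hub-cw)[:2]))
a=plane('top',(406.6,193.6),.216);b=plane('top',(476,173.6),.216);print('caps',a,b,(a+b)/2,np.linalg.norm(a-b),np.degrees(np.arctan2(*(a-b)[1::-1])))
print('collar',plane('top',(442.4,182.6),.226),plane('top',(441.4,183.6),.212))
# caps in side
print('capsS',plane('side',(370+22/5,215+50/5),.216),plane('side',(370+(785-400)/5,215+(580-300)/5),.216))
print('washer S',plane('side',(370+(597-400)/5,215+(463-300)/5),.214))
print('top tip S',plane('side',(370+(612-400)/5,215+(392-300)/5),.257))
t,s=camera('top'),camera('side')
A=np.hstack([crop('top',430,170,25,25,16,t),crop('side',400,225,25,25,16,s)])
B=np.hstack([crop('top',236,185,40,30,10,t),crop('side',275,170,40,30,10,s)])
cv2.imwrite('pics/c2.png',A)
E
```

```text
hub [0.5193 0.2255 0.037 ]
cw [0.5248 0.1833 0.027 ]
hd [0.5075 0.3035 0.078 ]
hubS [0.5221 0.23   0.037 ]
hubS [0.5221 0.23   0.037 ] [0.5268 0.181  0.027 ] [0.5096 0.3033 0.078 ]
yaw 98.17431106093406 0.07890884056361532 0.0424859943017781
caps [ 0.52103754 -0.1619018   0.216     ] [ 0.56646656 -0.32469763  0.216     ] [ 0.54375205 -0.24329972  0.216     ] 0.16901561406391058 105.59203423759044
collar [ 0.54476115 -0.24305144  0.226     ] [ 0.54421701 -0.2445004   0.212     ]
capsS [ 0.52288967 -0.16399374  0.216     ] [ 0.56726096 -0.3198498   0.216     ]
washer S [ 0.54602506 -0.24291168  0.214     ]
top tip S [ 0.54468254 -0.24245718  0.257     ]
```

View pics/c2.png

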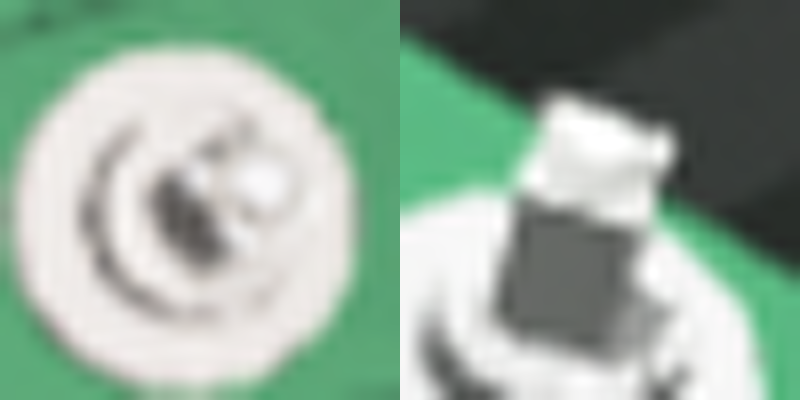

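The crop shows the square end: its dark flat in the side view has a lower edge from (497,325) to (620,360) and an upper edge from (515,200) to (645,235), in crop pixels at 16x.

```bash
python3 - <<'E'
from h import *
f=lambda x,y:(400+x/16,225+y/16)
g=lambda x,y:(430+x/16,170+y/16)
for z,p,q in((.252,(115,200),(245,235)),(.226,(97,325),(220,360))):
    a,b=plane('side',f(*p),z),plane('side',f(*q),z);d=b-a;print('side',a.round(4),b.round(4),np.linalg.norm(d),np.degrees(np.arctan2(d[1],d[0]))%90)
a,b=plane('top',g(160,190),.24),plane('top',g(210,268),.24);d=b-a;print('top',a,b,np.linalg.norm(d),np.degrees(np.arctan2(d[1],d[0]))%90)
from scipy.spatial.transform import Rotation as R
o=get_obs();print(R.from_quat(o['ee_rot']).as_matrix().round(3))
print('side cam',ray('side',(0,0))[0],o['clock'])
E
```

```text
side [ 0.5337 -0.242   0.252 ] [ 0.5428 -0.2537  0.252 ] 0.014805833864238132 37.92908394586061
side [ 0.5367 -0.2414  0.226 ] [ 0.5454 -0.253   0.226 ] 0.014457861668396202 37.20924866753197
top [ 0.54468007 -0.23380295  0.24      ] [ 0.53347131 -0.24053736  0.24      ] 0.013076253596053205 30.998160967992533
[[-0.97   0.241 -0.   ]
 [ 0.241  0.97  -0.   ]
 [-0.    -0.    -1.   ]]
side cam [ 0.17018029 -0.53554417  0.8083511 ] 0.3
```

Emit:
carry_out(
  commands=[
    [[0, 0, 0, 0, 0, 0.944], [0, 0, 0, 0, 0, 0.944], [0, 0, 0, 0, 0, 0.944], [0, 0, 0, 0, 0, 0.944], [0, 0, 0, 0, 0, 0.944], [0, 0, 0, 0, 0, 0.944], [0, 0, 0, 0, 0, 0.944], [0, 0, 0, 0, 0, 0.944], [0, 0, 0, 0, 0, 0.944], [0, 0, 0, 0, 0, 0.944], [0, 0, 0, 0, 0, 0.944], [0, 0, 0, 0, 0, 0.944]],
  ],
  hand=-1,
)

```text
clock: 1.3
position: [0.1508, 0.6065, 0.2312]
ee_rot: [0.657, 0.753, -0.0, 0.0]
ft_force: [-0.3, 0.3, 0.3]
grip_width: 1.001
grasp_force: 0.0
```

Emit:
carry_out(
  commands=[
    [[-0.76, 0.5575, 0, 0, 0, 0], [-0.76, 0.5575, 0, 0, 0, 0], [-0.76, 0.5575, 0, 0, 0, 0], [-0.76, 0.5575, 0, 0, 0, 0], [-0.76, 0.5575, 0, 0, 0, 0], [-0.76, 0.5575, 0, 0, 0, 0], [-0.76, 0.5575, 0, 0, 0, 0], [-0.76, 0.5575, 0, 0, 0, 0], [-0.76, 0.5575, 0, 0, 0, 0], [-0.76, 0.5575, 0, 0, 0, 0], [-0.76, 0.5575, 0, 0, 0, 0], [-0.76, 0.5575, 0, 0, 0, 0], [-0.76, 0.5575, 0, 0, 0, 0], [-0.76, 0.5575, 0, 0, 0, 0], [0, 0, 0, 0, 0, 0], [0, 0, 0, 0, 0, 0]],
  ],
)

```text
clock: 2.63
position: [0.521, 0.2266, 0.2312]
ee_rot: [0.657, 0.754, -0.0, 0.0]
ft_force: [-0.0, 1.3, 0.1]
grip_width: 1.001
grasp_force: 0.0
```

```bash
cat >> h.py <<'E'
from scipy.spatial.transform import Rotation as Ro
def to(x,y,z,yaw):
    "print needed shift/turn in tool units to reach target pose (tool down, tool x at yaw deg)"
    o=get_obs();r=Ro.from_quat(o['ee_rot']);p=np.array(o['position'])
    t=Ro.from_matrix(np.c_[[np.cos(np.radians(yaw)),np.sin(np.radians(yaw)),0],[np.sin(np.radians(yaw)),-np.cos(np.radians(yaw)),0],[0,0,-1.]])
    X=r.as_matrix()[:,0]
    print('t',round(o['clock'],2),'p',p.round(4),'yaw',np.degrees(np.arctan2(X[1],X[0])).round(2),'j',np.round(o['joint_pos'],2),'F',np.round(o['ft_force'],1),'M',np.round(o['torque'],2),'grip',round(o['grip_width'],3),round(o['grasp_force'],1))
    print('shift',(r.inv().apply(np.array([x,y,z])-p)/.04).round(3),'turn',((r.inv()*t).as_rotvec(degrees=True)/6).round(3))
E
python3 -c "
from h import *
to(.5198,.229,.006,98.1)"
```

```text
t 2.63 p [0.521  0.2266 0.2312] yaw 97.8 j [-0.88  0.21  0.45  1.64 -0.09  1.31 -0.28] F [-0.   1.3  0.1] M [ 0.04 -0.02  0.05] grip 1.001 0.0
shift [ 0.068 -0.023  5.631] turn [ 0.002  0.006 -0.05 ]
```

Emit:
carry_out(
  commands=[
    [[0.07, -0.02, 0.6, 0, 0, -0.05], [0, 0, 0.8, 0, 0, 0], [0, 0, 0.8, 0, 0, 0], [0, 0, 0.8, 0, 0, 0], [0, 0, 0.8, 0, 0, 0], [0, 0, 0.7, 0, 0, 0], [0, 0, 0.5, 0, 0, 0], [0, 0, 0.35, 0, 0, 0], [0, 0, 0.28, 0, 0, 0], [0, 0, 0, 0, 0, 0]],
  ],
)

```text
clock: 3.47
position: [0.5166, 0.2322, 0.004]
ee_rot: [0.653, 0.757, -0.001, -0.001]
ft_force: [-0.9, 0.5, -0.3]
grip_width: 0.999
grasp_force: 0.0
```

Emit:
carry_out(
  commands=[
    [[0, 0, 0, 0, 0, 0], [0, 0, 0, 0, 0, 0], [0, 0, 0, 0, 0, 0], [0, 0, 0, 0, 0, 0], [0, 0, 0, 0, 0, 0], [0, 0, 0, 0, 0, 0], [0, 0, 0, 0, 0, 0], [0, 0, 0, 0, 0, 0]],
  ],
  hand=1,
  force=60,
)

```text
clock: 4.13
position: [0.5194, 0.2321, 0.0072]
ee_rot: [0.654, 0.757, 0.001, 0.0]
ft_force: [0.1, -0.1, 5.9]
grip_width: 0.368
grasp_force: 62.0
```

Emit:
carry_out(
  commands=[
    [[0, 0, -0.3, 0, 0, 0], [0, 0, -0.6, 0, 0, 0], [0, 0, -0.8, 0, 0, 0], [0, 0, -0.9, 0, 0, 0], [0, 0, -0.9, 0, 0, 0], [0, 0, -0.9, 0, 0, 0], [0, 0, -0.9, 0, 0, 0], [0, 0, -0.9, 0, 0, 0], [0, 0, -0.7, 0, 0, 0], [0, 0, -0.4, 0, 0, 0], [0, 0, 0, 0, 0, 0]],
  ],
)

```text
clock: 5.05
position: [0.5192, 0.2316, 0.302]
ee_rot: [0.654, 0.757, 0.002, 0.001]
ft_force: [0.2, -0.1, -5.5]
grip_width: 0.36
grasp_force: 61.2
```

```bash
python3 - <<'E'
from h import *
to(.5445,-.243,.30,37)
t,s=camera('top'),camera('side')
R0=np.array(get_obs()['position'])
b=proj('top',R0).astype(int);c=proj('side',R0).astype(int);print(b,c)
cv2.imwrite('pics/c3.png',np.hstack([crop('top',b[0]-50,b[1]-50,100,100,4,t),crop('side',c[0]-50,c[1]-50,100,100,4,s)]))
for n,im in(('top',t),('side',s)):
    hsv=cv2.cvtColor(im,cv2.COLOR_RGB2HSV);m=((hsv[...,0]<8)|(hsv[...,0]>172))&(hsv[...,1]>140)&(hsv[...,2]>90)
    k,_,st,cc=cv2.connectedComponentsWithStats(m.astype(np.uint8))
    for i in range(1,k):
        if st[i,4]>20: print(n,st[i].tolist(),cc[i].round(1))
E
```

```text
t 5.05 p [0.5192 0.2316 0.302 ] yaw 98.33 j [-0.9   0.18  0.46  1.53 -0.08  1.45 -0.29] F [ 0.2 -0.1 -5.5] M [ 0.05 -0.06 -0.01] grip 0.36 61.2
shift [-11.831  -1.095   0.018] turn [ 0.025 -0.042 10.222]
[229 192] [276  99]
top [496, 110, 41, 62, 1852] [518.5 139.5]
top [349, 198, 6, 7, 23] [351.1 200.9]
top [107, 215, 21, 13, 224] [117.2 220.9]
top [433, 255, 19, 12, 139] [442.1 260.3]
side [260, 67, 3, 12, 21] [260.7  72.3]
side [215, 113, 14, 10, 86] [221.3 117.3]
side [334, 233, 7, 15, 87] [337.  240.5]
side [480, 311, 106, 89, 4356] [532.4 358.5]
side [328, 332, 17, 31, 388] [335.7 347.9]
```

View pics/c3.png

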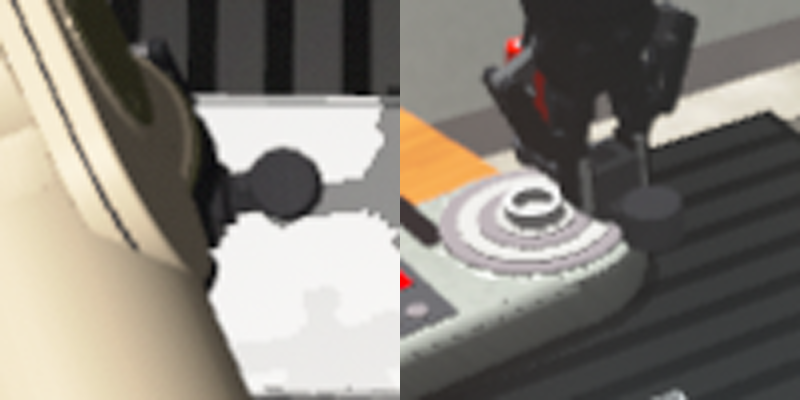

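The picture shows the crank held level. The counterweight top centre is ~(250.2,188) in the top view and ~(289,100.2) in the side view.

```bash
python3 - <<'E'
from h import *
print(tri((250.2,188),(289,100.2)))
y=np.radians(98.3);d=np.array([np.cos(y),np.sin(y),0]);p=np.array(get_obs()['position'])
for a in(plane('top',(250.2,188),.322),plane('side',(289,100.2),.322)):
    print(a,a+.046*d,'along arm rel TCP',(a+.046*d-p)@d,'across',(a+.046*d-p)@[d[1],-d[0],0])
E
```

```text
(array([0.52595172, 0.18328089, 0.31703915]), np.float64(0.0012303772165038456))
[0.5248039  0.18262794 0.322     ] [0.51816351 0.22814612 0.322     ] along arm rel TCP -0.0030866345910405706 across -0.00021138641706604824
[0.52292208 0.17578743 0.322     ] [0.5162817  0.22130561 0.322     ] along arm rel TCP -0.009583845649998958 across -0.003060960969867181
```

Emit:
carry_out(
  commands=[
    [[0, 0, 0, 0, 0, 0.936], [0, 0, 0, 0, 0, 0.936], [0, 0, 0, 0, 0, 0.936], [0, 0, 0, 0, 0, 0.936], [0, 0, 0, 0, 0, 0.936], [0, 0, 0, 0, 0, 0.936], [0, 0, 0, 0, 0, 0.936], [0, 0, 0, 0, 0, 0.936], [0, 0, 0, 0, 0, 0.936], [0, 0, 0, 0, 0, 0.936], [0, 0, 0, 0, 0, 0.936], [0, 0, 0, 0, 0, 0]],
  ],
)

```text
clock: 6.15
position: [0.5174, 0.2311, 0.2956]
ee_rot: [0.95, 0.312, -0.002, 0.001]
ft_force: [-0.1, 0.3, -6.2]
grip_width: 0.359
grasp_force: 61.0
```

Emit:
carry_out(
  commands=[
    [[-0.25, 0.38, 0, 0, 0, 0], [-0.498, 0.763, 0, 0, 0, 0], [-0.498, 0.763, 0, 0, 0, 0], [-0.498, 0.763, 0, 0, 0, 0], [-0.498, 0.763, 0, 0, 0, 0], [-0.498, 0.763, 0, 0, 0, 0], [-0.498, 0.763, 0, 0, 0, 0], [-0.498, 0.763, 0, 0, 0, 0], [-0.498, 0.763, 0, 0, 0, 0], [-0.498, 0.763, 0, 0, 0, 0], [-0.498, 0.763, 0, 0, 0, 0], [-0.498, 0.763, 0, 0, 0, 0], [-0.498, 0.763, 0, 0, 0, 0], [-0.25, 0.38, 0, 0, 0, 0], [0, 0, 0, 0, 0, 0], [0, 0, 0, 0, 0, 0]],
  ],
)

```text
clock: 7.48
position: [0.5458, -0.2425, 0.2964]
ee_rot: [0.949, 0.314, -0.001, -0.001]
ft_force: [-0.0, 0.6, -7.0]
grip_width: 0.363
grasp_force: 61.5
```

```bash
python3 - <<'E'
from h import *
to(.5469,-.2412,.28,36.5)
t,s=camera('top'),camera('side')
R0=np.array(get_obs()['position'])
b=proj('top',R0).astype(int);c=proj('side',R0).astype(int);print(b,c)
cv2.imwrite('pics/c4.png',np.hstack([crop('top',b[0]-50,b[1]-50,100,100,4,t),crop('side',c[0]-50,c[1]-40,100,100,4,s)]))
E
```

```text
t 7.48 p [ 0.5458 -0.2425  0.2964] yaw 36.58 j [-0.34  0.32  0.88  1.47 -0.24  1.47 -0.4 ] F [-0.   0.6 -7. ] M [ 0.04 -0.05 -0.01] grip 0.363 61.5
shift [ 0.044 -0.009  0.41 ] turn [-0.018  0.022  0.013]
[450 177] [416 217]
```

View pics/c4.png

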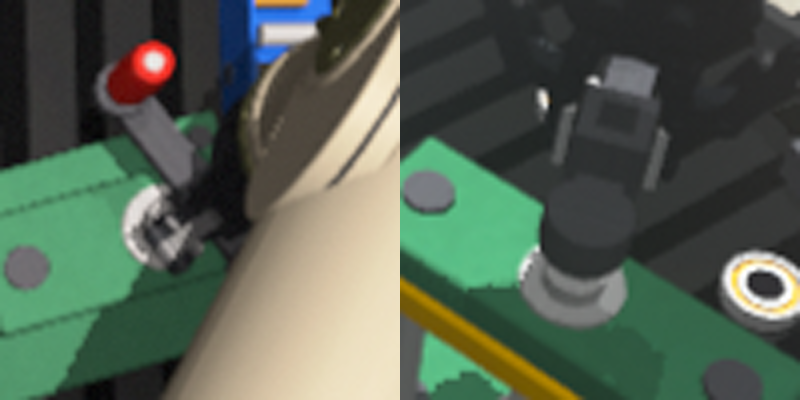

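The picture shows the crank above the screw: handle top at (438.2,142.5) in the top view, hub hole at ~(419.8,206.5) and counterweight at ~(413.5,230) in the side view.

```bash
python3 - <<'E'
from h import *
p=np.array(get_obs()['position']);zu=p[2]-.0042
y=np.radians(36.6);d=np.array([np.cos(y),np.sin(y),0])
h=plane('top',(438.2,142.5),zu+.075);c=plane('side',(413.5,230),zu+.024);hb=plane('side',(419.75,206.5),zu+.034)
print(h,h-.075*d);print(c,c+.046*d);print(hb);print('assumed',p-.003*d)
E
```

```text
[ 0.60678684 -0.19822929  0.36768225] [ 0.54657553 -0.24294616  0.36768225]
[ 0.51041346 -0.26971044  0.31668225] [ 0.54734306 -0.24228409  0.31668225]
[ 0.54679319 -0.24163016  0.32668225]
assumed [ 0.5443443  -0.24195394  0.29688225]
```

Emit:
carry_out(
  commands=[
    [[-0.035, 0, 0.3, 0, 0, 0], [0, 0, 0.3, 0, 0, 0], [0, 0, 0.2, 0, 0, 0], [0, 0, 0.1, 0, 0, 0], [0, 0, 0.1, 0, 0, 0], [0, 0, 0.1, 0, 0, 0], [0, 0, 0.1, 0, 0, 0], [0, 0, 0, 0, 0, 0]],
  ],
)

```text
clock: 8.25
position: [0.5459, -0.2424, 0.255]
ee_rot: [0.949, 0.314, 0.002, -0.0]
ft_force: [-17.3, 10.6, 36.9]
grip_width: 0.366
grasp_force: 67.0
```

```bash
python3 -c "
from h import *
to(.5469,-.2412,.2302,36.5)"
```

```text
t 8.25 p [ 0.5459 -0.2424  0.255 ] yaw 36.58 j [-0.34  0.33  0.87  1.54 -0.26  1.38 -0.38] F [-17.3  10.6  36.9] M [ 2.27  4.25 -0.06] grip 0.366 67.0
shift [ 0.035 -0.009  0.62 ] turn [ 0.006 -0.037  0.014]
```

Emit:
carry_out(
  commands=[
    [[0, 0, -0.12, 0, 0, 0], [-0.02, -0.04, 0, 0, 0, 0], [0, 0, 0.05, 0, 0, 0], [0, 0, 0.05, 0, 0, 0], [0, 0, 0, 0, 0, 0]],
  ],
)

```text
clock: 8.67
position: [0.5436, -0.242, 0.2504]
ee_rot: [0.95, 0.314, -0.0, 0.0]
ft_force: [-2.3, -3.0, -4.6]
grip_width: 0.363
grasp_force: 62.0
```

```bash
python3 -c "
from h import *
to(.5469,-.2412,.2302,36.5)"
```

```text
t 8.67 p [ 0.5436 -0.242   0.2504] yaw 36.54 j [-0.34  0.33  0.87  1.55 -0.25  1.38 -0.39] F [-2.3 -3.  -4.6] M [-0.65  0.58  0.05] grip 0.363 62.0
shift [0.078 0.034 0.505] turn [0.001 0.009 0.007]
```

Emit:
carry_out(
  commands=[
    [[0, 0, 0.1, 0, 0, 0], [0, 0, 0.1, 0, 0, 0], [0, 0, 0.1, 0, 0, 0], [0, 0, 0, 0, 0, 0]],
  ],
)

```text
clock: 9.0
position: [0.5433, -0.2418, 0.2372]
ee_rot: [0.95, 0.313, -0.001, -0.0]
ft_force: [-3.6, -5.2, -8.3]
grip_width: 0.365
grasp_force: 61.7
```

```bash
python3 -c "
from h import *
to(.5469,-.2412,.2302,36.5)"
```

```text
t 9.0 p [ 0.5433 -0.2418  0.2372] yaw 36.54 j [-0.34  0.34  0.86  1.57 -0.26  1.35 -0.38] F [-3.6 -5.2 -8.3] M [-0.82  0.64 -0.01] grip 0.365 61.7
shift [0.082 0.042 0.176] turn [-0.009  0.02   0.006]
```

Emit:
carry_out(
  commands=[
    [[-0.02, 0, 0.08, 0, 0, 0], [0, 0, 0.06, 0, 0, 0], [0, 0, 0.06, 0, 0, 0], [0, 0, 0, 0, 0, 0]],
  ],
)

```text
clock: 9.33
position: [0.5433, -0.2419, 0.2303]
ee_rot: [0.949, 0.314, -0.0, -0.0]
ft_force: [-2.1, -3.6, -8.3]
grip_width: 0.365
grasp_force: 61.7
```

```bash
python3 -c "
from h import *
to(.5469,-.2412,.2302,36.5)"
```

```text
t 9.33 p [ 0.5433 -0.2419  0.2303] yaw 36.57 j [-0.34  0.34  0.86  1.58 -0.26  1.34 -0.38] F [-2.1 -3.6 -8.3] M [-0.79  0.47 -0.05] grip 0.365 61.7
shift [0.082 0.04  0.003] turn [-0.004  0.005  0.012]
```

Emit:
carry_out(
  commands=[
    [[0, 0, 0.04, 0, 0, 0], [0, 0, 0.04, 0, 0, 0], [0, 0, 0, 0, 0, 0]],
  ],
)

```text
clock: 9.58
position: [0.5434, -0.2419, 0.2301]
ee_rot: [0.949, 0.314, 0.001, -0.0]
ft_force: [-13.8, 2.5, 18.5]
grip_width: 0.367
grasp_force: 65.0
```

Emit:
carry_out(
  commands=[
    [[0, 0, -0.04, 0, 0, 0], [0, 0, 0, 0, 0, 0], [0, 0, 0, 0, 0, 0], [0, 0, 0, 0, 0, 0], [0, 0, 0, 0, 0, 0], [0, 0, 0, 0, 0, 0]],
  ],
  hand=-1,
)

```text
clock: 10.08
position: [0.5437, -0.2416, 0.2292]
ee_rot: [0.949, 0.314, 0.0, -0.0]
ft_force: [-0.5, 0.3, 0.1]
grip_width: 0.999
grasp_force: 0.0
```

Emit:
carry_out(
  commands=[
    [[0, 0, -0.3, 0, 0, 0], [0, 0, -0.7, 0, 0, 0], [0, 0, -0.8, 0, 0, 0], [0, 0, -0.7, 0, 0, 0], [0, 0, -0.3, 0, 0, 0], [0.4, 0, 0, 0, 0, 0], [0.7, 0, 0, 0, 0, 0], [0.6, 0, 0, 0, 0, 0], [0, 0, 0, 0, 0, 0], [0, 0, 0, 0, 0, 0]],
  ],
)

```text
clock: 10.92
position: [0.5993, -0.1992, 0.3396]
ee_rot: [0.949, 0.315, -0.001, -0.0]
ft_force: [-0.0, -0.2, 0.1]
grip_width: 0.999
grasp_force: 0.0
```

```bash
python3 - <<'E'
from h import *
to(.6034,-.1995,.257,36.5)
t,s=camera('top'),camera('side')
b=(440,160);c=proj('side',np.array([.57,-.22,.25])).astype(int);print(b,c)
cv2.imwrite('pics/c5.png',np.hstack([crop('top',b[0]-50,b[1]-50,100,100,4,t),crop('side',c[0]-50,c[1]-50,100,100,4,s)]))
E
```

```text
t 10.92 p [ 0.5993 -0.1992  0.3396] yaw 36.76 j [-0.35  0.4   0.85  1.29 -0.3   1.58 -0.47] F [-0.  -0.2  0.1] M [-0.03  0.06  0.02] grip 0.999 0.0
shift [0.081 0.071 2.066] turn [-0.015  0.018  0.044]
(440, 160) [414 222]
```

View pics/c5.png

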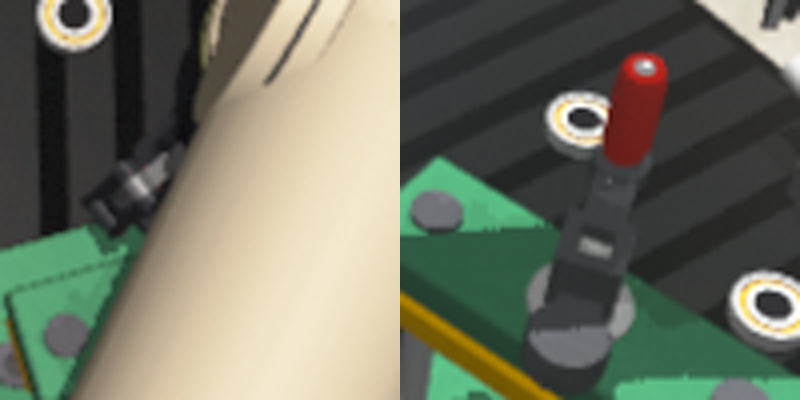

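The picture shows the crank seated on the collar with the tip of the square inside the hole. The handle top is at (424.8,188.3) in the side view.

Emit:
carry_out(
  commands=[
    [[0.08, 0.07, 0.3, 0, 0, 0.04], [0, 0, 0.6, 0, 0, 0], [0, 0, 0.6, 0, 0, 0], [0, 0, 0.37, 0, 0, 0], [0, 0, 0.2, 0, 0, 0], [0, 0, 0, 0, 0, 0]],
  ],
)

```text
clock: 11.52
position: [0.6014, -0.2015, 0.2563]
ee_rot: [0.95, 0.311, -0.001, -0.001]
ft_force: [0.4, -0.8, 0.3]
grip_width: 0.998
grasp_force: 0.0
```

Emit:
carry_out(
  commands=[
    [[0, 0, 0, 0, 0, 0], [0, 0, 0, 0, 0, 0], [0, 0, 0, 0, 0, 0], [0, 0, 0, 0, 0, 0], [0, 0, 0, 0, 0, 0], [0, 0, 0, 0, 0, 0], [0, 0, 0, 0, 0, 0], [0, 0, 0, 0, 0, 0]],
  ],
  hand=1,
  force=40,
)

```text
clock: 12.18
position: [0.6027, -0.2016, 0.2589]
ee_rot: [0.95, 0.312, 0.0, 0.0]
ft_force: [1.4, 0.1, 2.9]
grip_width: 0.267
grasp_force: 39.1
```

```bash
python3 - <<'E'
from h import *
print(plane('side',(424.75,188.25),.301))
to(.6034,-.1995,.257,36.5)
E
```

```text
[ 0.60629061 -0.19579839  0.301     ]
t 12.18 p [ 0.6027 -0.2016  0.2589] yaw 36.36 j [-0.35  0.43  0.84  1.43 -0.32  1.42 -0.45] F [1.4 0.1 2.9] M [ 0.05 -0.21  0.04] grip 0.267 39.1
shift [ 0.045 -0.032  0.048] turn [ 0.006 -0.008 -0.024]
```

Emit:
carry_out(
  commands=[
    [[-0.023, 0.293, 0, 0, 0, 0], [-0.069, 0.286, 0, 0, 0, 0], [-0.113, 0.272, 0, 0, 0, 0], [-0.154, 0.251, 0, 0, 0, 0], [-0.191, 0.224, 0, 0, 0, 0], [0, 0, 0, 0, 0, 0]],
  ],
)

```text
clock: 12.68
position: [0.6138, -0.2604, 0.2584]
ee_rot: [0.951, 0.31, -0.002, -0.0]
ft_force: [-6.4, 0.0, 3.3]
grip_width: 0.269
grasp_force: 39.9
```

Emit:
carry_out(
  commands=[
    [[-0.224, 0.191, 0, 0, 0, 0], [-0.251, 0.154, 0, 0, 0, 0], [-0.272, 0.113, 0, 0, 0, 0], [-0.286, 0.069, 0, 0, 0, 0], [-0.293, 0.023, 0, 0, 0, 0], [0, 0, 0, 0, 0, 0]],
  ],
)

```text
clock: 13.18
position: [0.5835, -0.3063, 0.2582]
ee_rot: [0.95, 0.311, -0.001, -0.003]
ft_force: [-6.7, 6.9, 4.4]
grip_width: 0.271
grasp_force: 40.6
```

```bash
python3 - <<'E'
from h import *
to(.6034,-.1995,.257,36.5)
E
```

```text
t 13.18 p [ 0.5835 -0.3063  0.2582] yaw 36.24 j [-0.15  0.5   0.84  1.35 -0.37  1.46 -0.27] F [-6.7  6.9  4.4] M [1.96 1.71 0.08] grip 0.271 40.6
shift [ 1.98  -1.859  0.04 ] turn [-0.057  0.005 -0.043]
```

Emit:
carry_out(
  commands=[
    [[-0.579, -0.092, 0, 0, 0, 0], [-0.523, -0.266, 0, 0, 0, 0], [-0.415, -0.415, 0, 0, 0, 0], [-0.266, -0.523, 0, 0, 0, 0], [-0.092, -0.579, 0, 0, 0, 0], [0, 0, 0, 0, 0, 0]],
  ],
)

```text
clock: 13.68
position: [0.4796, -0.2889, 0.2589]
ee_rot: [0.95, 0.312, 0.001, -0.001]
ft_force: [-3.2, -1.6, 5.1]
grip_width: 0.269
grasp_force: 40.8
```

Emit:
carry_out(
  commands=[
    [[0.092, -0.579, 0, 0, 0, 0], [0.266, -0.523, 0, 0, 0, 0], [0.415, -0.415, 0, 0, 0, 0], [0.523, -0.266, 0, 0, 0, 0], [0.579, -0.092, 0, 0, 0, 0], [0, 0, 0, 0, 0, 0]],
  ],
)

```text
clock: 14.18
position: [0.5004, -0.1808, 0.2589]
ee_rot: [0.949, 0.315, 0.001, -0.001]
ft_force: [-3.9, 9.6, 9.0]
grip_width: 0.267
grasp_force: 41.8
```

```bash
cat >> h.py <<'E'
def st(c=(.5423,-.2461)):
    o=get_obs();p=np.array(o['position']);d=p[:2]-c;f=np.array(o['ft_force']);u=d/np.linalg.norm(d)
    print('t',round(o['clock'],2),p.round(4),'phi',np.degrees(np.arctan2(d[1],d[0])).round(1),'r',np.linalg.norm(d).round(4),'Frad',(f[:2]@u).round(1),'Fcw',(f[:2]@[u[1],-u[0]]).round(1),'F',f.round(1),'j',np.round(o['joint_pos'],2))
E
python3 -c "
from h import *
st();to(.6027,-.2016,.2575,36.4)"
```

```text
t 14.18 [ 0.5004 -0.1808  0.2589] phi 122.7 r 0.0775 Frad 10.2 Fcw 1.9 F [-3.9  9.6  9. ] j [-0.5   0.12  0.84  1.7  -0.1   1.36 -0.57]
t 14.18 p [ 0.5004 -0.1808  0.2589] yaw 36.72 j [-0.5   0.12  0.84  1.7  -0.1   1.36 -0.57] F [-3.9  9.6  9. ] M [1.8  0.76 0.06] grip 0.267 41.8
shift [1.738 1.945 0.038] turn [-0.006 -0.022  0.054]
```

Emit:
carry_out(
  commands=[
    [[0.579, 0.092, 0, 0, 0, 0], [0.523, 0.266, 0, 0, 0, 0], [0.415, 0.415, 0, 0, 0, 0], [0.266, 0.523, 0, 0, 0, 0], [0.092, 0.579, 0, 0, 0, 0], [-0.092, 0.579, 0, 0, 0, 0], [-0.266, 0.523, 0, 0, 0, 0], [-0.415, 0.415, 0, 0, 0, 0], [-0.523, 0.266, 0, 0, 0, 0], [-0.579, 0.092, 0, 0, 0, 0], [0, 0, 0, 0, 0, 0]],
  ],
)

```text
clock: 15.1
position: [0.5814, -0.3081, 0.2579]
ee_rot: [0.951, 0.31, -0.002, -0.004]
ft_force: [-7.8, 8.5, 5.7]
grip_width: 0.269
grasp_force: 43.2
```

```bash
python3 -c "
from h import *
st();to(.6027,-.2016,.2575,36.4)"
```

```text
t 15.1 [ 0.5814 -0.3081  0.2579] phi -57.8 r 0.0733 Frad -11.4 Fcw 2.1 F [-7.8  8.5  5.7] j [-0.14  0.49  0.82  1.35 -0.36  1.46 -0.28]
t 15.1 p [ 0.5814 -0.3081  0.2579] yaw 36.08 j [-0.14  0.49  0.82  1.35 -0.36  1.46 -0.28] F [-7.8  8.5  5.7] M [2.23 1.99 0.05] grip 0.269 43.2
shift [ 1.999 -1.837  0.021] turn [-0.08   0.018 -0.054]
```

Emit:
carry_out(
  commands=[
    [[-0.579, -0.092, 0, 0, 0, 0], [-0.523, -0.266, 0, 0, 0, 0], [-0.415, -0.415, 0, 0, 0, 0], [-0.266, -0.523, 0, 0, 0, 0], [-0.092, -0.579, 0, 0, 0, 0], [0, 0, 0, 0, 0, 0]],
  ],
)

```text
clock: 15.6
position: [0.4798, -0.2892, 0.2589]
ee_rot: [0.95, 0.312, 0.001, -0.001]
ft_force: [-3.8, -1.9, 5.3]
grip_width: 0.268
grasp_force: 42.2
```

```bash
python3 -c "
from h import *
st();to(.6027,-.2016,.2575,36.4)"
```

```text
t 15.6 [ 0.4798 -0.2892  0.2589] phi -145.4 r 0.0759 Frad 4.2 Fcw 0.5 F [-3.8 -1.9  5.3] j [-0.29  0.22  0.89  1.63 -0.18  1.37 -0.32]
t 15.6 p [ 0.4798 -0.2892  0.2589] yaw 36.35 j [-0.29  0.22  0.89  1.63 -0.18  1.37 -0.32] F [-3.8 -1.9  5.3] M [-0.34  0.81  0.03] grip 0.268 42.2
shift [3.772 0.058 0.044] turn [-0.014 -0.02  -0.008]
```

Emit:
carry_out(
  commands=[
    [[0.023, -0.293, 0, 0, 0, 0], [0.069, -0.286, 0, 0, 0, 0], [0.113, -0.272, 0, 0, 0, 0], [0.154, -0.251, 0, 0, 0, 0], [0.191, -0.224, 0, 0, 0, 0], [0, 0, 0, 0, 0, 0], [0, 0, 0, 0, 0, 0]],
  ],
)

```text
clock: 16.18
position: [0.4659, -0.2348, 0.2589]
ee_rot: [0.95, 0.312, -0.002, -0.002]
ft_force: [-15.6, 3.5, 14.0]
grip_width: 0.267
grasp_force: 43.1
```

```bash
python3 - <<'E'
from h import *
st()
c=proj('side',np.array([.5445,-.243,.12])).astype(int);print(c)
cv2.imwrite('pics/c6.png',crop('side',c[0]-50,c[1]-45,100,75,8))
# expected rows on axis for bearing top at heights
for z in (.062,.077,.085,.09,.1):print(z,proj('side',np.array([.5445,-.243,z])).round(1))
E
```

```text
t 16.18 [ 0.4659 -0.2348  0.2589] phi 171.6 r 0.0773 Frad 15.9 Fcw 1.2 F [-15.6   3.5  14. ] j [-0.42  0.1   0.86  1.72 -0.07  1.36 -0.48]
[401 275]
0.062 [397.9 290.3]
0.077 [398.8 286.6]
0.085 [399.4 284.6]
0.09 [399.7 283.3]
0.1 [400.3 280.7]
```

View pics/c6.png

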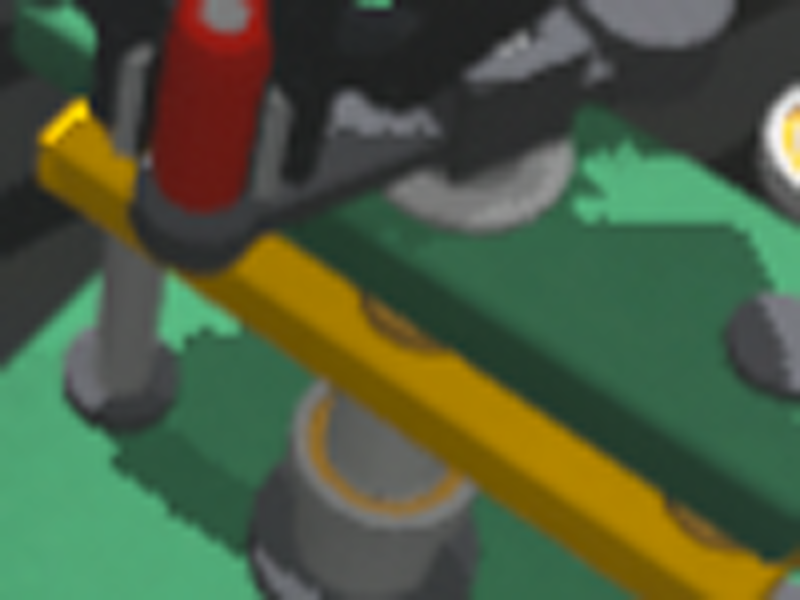

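The picture shows the bearing with its top rim's front at crop (395,525) → (400.4,295.6) and left extreme at → (388.1,283.8). The ram sleeve is on it.

```bash
python3 - <<'E'
from h import *
for h in (0,2,4,6,8):
    a=np.linspace(0,2*np.pi,181);P=np.array([proj('side',np.array([.5445+.026*np.cos(x),-.243+.026*np.sin(x),.077+h/1000])) for x in a])
    print(h,'front row',P[:,1].max().round(2),'left',P[P[:,0].argmin()].round(1))
E
```

```text
0 front row 297.38 left [386.7 285.5]
2 front row 296.89 left [386.8 285. ]
4 front row 296.4 left [386.9 284.5]
6 front row 295.91 left [387. 284.]
8 front row 295.41 left [387.1 283.5]
```

Emit:
carry_out(
  commands=[
    [[0.121, -0.181, 0, 0, 0, 0], [0.159, -0.115, 0, 0, 0, 0], [0, 0, 0, 0, 0, 0]],
  ],
)

```text
clock: 16.48
position: [0.47, -0.2176, 0.2589]
ee_rot: [0.95, 0.312, -0.0, -0.001]
ft_force: [-7.7, 1.2, 9.4]
grip_width: 0.268
grasp_force: 42.7
```

```bash
sed -i 's/.5423,-.2461/.5403,-.2451/' h.py; python3 -c "
from h import *
st()"
```

```text
t 16.48 [ 0.47   -0.2176  0.2589] phi 158.6 r 0.0755 Frad 7.6 Fcw -1.7 F [-7.7  1.2  9.4] j [-0.44  0.08  0.84  1.74 -0.06  1.36 -0.52]
```

Good, and the forces are lower. I continue in 12° steps, watching for the stop.

Emit:
carry_out(
  commands=[
    [[0.17, -0.098, 0, 0, 0, 0], [0.179, -0.08, 0, 0, 0, 0], [0, 0, 0, 0, 0, 0]],
  ],
)

```text
clock: 16.73
position: [0.4774, -0.2031, 0.2589]
ee_rot: [0.95, 0.313, -0.0, -0.001]
ft_force: [-7.0, 4.3, 10.5]
grip_width: 0.27
grasp_force: 42.7
```

Emit:
carry_out(
  commands=[
    [[0.187, -0.061, 0, 0, 0, 0], [0.192, -0.041, 0, 0, 0, 0], [0, 0, 0, 0, 0, 0]],
  ],
)

```text
clock: 16.98
position: [0.4877, -0.1906, 0.259]
ee_rot: [0.95, 0.313, 0.0, -0.0]
ft_force: [-5.5, 4.0, 8.5]
grip_width: 0.269
grasp_force: 42.6
```

Emit:
carry_out(
  commands=[
    [[0.195, -0.021, 0, 0, 0, 0], [0.196, 0, 0, 0, 0, 0], [0, 0, 0, 0, 0, 0]],
  ],
)

```text
clock: 17.23
position: [0.5002, -0.1808, 0.259]
ee_rot: [0.95, 0.313, 0.0, -0.0]
ft_force: [-3.9, 5.1, 8.1]
grip_width: 0.27
grasp_force: 42.5
```

Emit:
carry_out(
  commands=[
    [[0.195, 0.021, 0, 0, 0, 0], [0.192, 0.041, 0, 0, 0, 0], [0, 0, 0, 0, 0, 0]],
  ],
)

```text
clock: 17.48
position: [0.5144, -0.1739, 0.2589]
ee_rot: [0.95, 0.313, 0.0, 0.0]
ft_force: [-1.0, 5.4, 7.9]
grip_width: 0.262
grasp_force: 42.4
```

Emit:
carry_out(
  commands=[
    [[0.187, 0.061, 0, 0, 0, 0], [0.179, 0.08, 0, 0, 0, 0], [0, 0, 0, 0, 0, 0]],
  ],
)

```text
clock: 17.73
position: [0.5296, -0.17, 0.2589]
ee_rot: [0.95, 0.313, 0.0, 0.0]
ft_force: [-0.5, 3.6, 7.7]
grip_width: 0.27
grasp_force: 42.4
```

Emit:
carry_out(
  commands=[
    [[0.17, 0.098, 0, 0, 0, 0], [0.159, 0.115, 0, 0, 0, 0], [0, 0, 0, 0, 0, 0]],
  ],
)

```text
clock: 17.98
position: [0.5452, -0.1694, 0.2589]
ee_rot: [0.95, 0.313, 0.0, 0.0]
ft_force: [-0.1, 3.9, 8.6]
grip_width: 0.264
grasp_force: 42.4
```

Emit:
carry_out(
  commands=[
    [[0.146, 0.131, 0, 0, 0, 0], [0.131, 0.146, 0, 0, 0, 0], [0, 0, 0, 0, 0, 0]],
  ],
)

```text
clock: 18.23
position: [0.5606, -0.1721, 0.2588]
ee_rot: [0.95, 0.313, 0.0, 0.0]
ft_force: [0.5, 2.2, 6.6]
grip_width: 0.265
grasp_force: 42.3
```

Emit:
carry_out(
  commands=[
    [[0.115, 0.159, 0, 0, 0, 0], [0.098, 0.17, 0, 0, 0, 0], [0, 0, 0, 0, 0, 0]],
  ],
)

```text
clock: 18.48
position: [0.5752, -0.1779, 0.2587]
ee_rot: [0.95, 0.312, 0.0, 0.0]
ft_force: [1.3, 1.8, 6.6]
grip_width: 0.265
grasp_force: 42.3
```

Emit:
carry_out(
  commands=[
    [[0.08, 0.179, 0, 0, 0, 0], [0.061, 0.187, 0, 0, 0, 0], [0, 0, 0, 0, 0, 0]],
  ],
)

```text
clock: 18.73
position: [0.5883, -0.1866, 0.2587]
ee_rot: [0.95, 0.312, 0.0, 0.0]
ft_force: [0.7, 1.1, 6.1]
grip_width: 0.268
grasp_force: 42.2
```

Emit:
carry_out(
  commands=[
    [[0.041, 0.192, 0, 0, 0, 0], [0.021, 0.195, 0, 0, 0, 0], [0, 0, 0, 0, 0, 0]],
  ],
)

```text
clock: 18.98
position: [0.5992, -0.1979, 0.2586]
ee_rot: [0.95, 0.312, 0.0, 0.0]
ft_force: [0.8, 0.8, 5.3]
grip_width: 0.268
grasp_force: 42.2
```

Emit:
carry_out(
  commands=[
    [[0, 0.196, 0, 0, 0, 0], [-0.021, 0.195, 0, 0, 0, 0], [0, 0, 0, 0, 0, 0]],
  ],
)

```text
clock: 19.23
position: [0.6076, -0.2113, 0.2587]
ee_rot: [0.95, 0.312, 0.0, 0.0]
ft_force: [-0.2, 1.0, 5.8]
grip_width: 0.272
grasp_force: 42.2
```

Emit:
carry_out(
  commands=[
    [[-0.041, 0.192, 0, 0, 0, 0], [-0.061, 0.187, 0, 0, 0, 0], [0, 0, 0, 0, 0, 0]],
  ],
)

```text
clock: 19.48
position: [0.6131, -0.2262, 0.2587]
ee_rot: [0.95, 0.312, 0.0, 0.0]
ft_force: [-0.1, 0.3, 5.7]
grip_width: 0.271
grasp_force: 42.2
```

Emit:
carry_out(
  commands=[
    [[-0.08, 0.179, 0, 0, 0, 0], [-0.098, 0.17, 0, 0, 0, 0], [0, 0, 0, 0, 0, 0]],
  ],
)

```text
clock: 19.73
position: [0.6152, -0.2419, 0.2588]
ee_rot: [0.95, 0.312, 0.0, 0.0]
ft_force: [-0.1, 1.2, 5.5]
grip_width: 0.267
grasp_force: 42.3
```

Emit:
carry_out(
  commands=[
    [[-0.115, 0.159, 0, 0, 0, 0], [-0.131, 0.146, 0, 0, 0, 0], [0, 0, 0, 0, 0, 0]],
  ],
)

```text
clock: 19.98
position: [0.6141, -0.2577, 0.2587]
ee_rot: [0.95, 0.312, -0.0, -0.0]
ft_force: [-1.5, 0.9, 4.6]
grip_width: 0.272
grasp_force: 42.4
```

Emit:
carry_out(
  commands=[
    [[-0.146, 0.131, 0, 0, 0, 0], [-0.159, 0.115, 0, 0, 0, 0], [0, 0, 0, 0, 0, 0]],
  ],
)

```text
clock: 20.23
position: [0.6098, -0.2727, 0.2586]
ee_rot: [0.95, 0.312, -0.0, -0.0]
ft_force: [-1.0, 0.4, 4.7]
grip_width: 0.265
grasp_force: 42.5
```

Emit:
carry_out(
  commands=[
    [[-0.17, 0.098, 0, 0, 0, 0], [-0.179, 0.08, 0, 0, 0, 0], [0, 0, 0, 0, 0, 0]],
  ],
)

```text
clock: 20.48
position: [0.6025, -0.2864, 0.2586]
ee_rot: [0.95, 0.312, -0.0, -0.001]
ft_force: [-2.2, 1.8, 5.4]
grip_width: 0.266
grasp_force: 42.6
```

Emit:
carry_out(
  commands=[
    [[-0.187, 0.061, 0, 0, 0, 0], [-0.192, 0.041, 0, 0, 0, 0], [0, 0, 0, 0, 0, 0]],
  ],
)

```text
clock: 20.73
position: [0.5931, -0.2978, 0.2586]
ee_rot: [0.95, 0.312, 0.0, -0.001]
ft_force: [-0.8, 3.1, 4.9]
grip_width: 0.262
grasp_force: 42.6
```

Emit:
carry_out(
  commands=[
    [[-0.195, 0.021, 0, 0, 0, 0], [-0.196, 0, 0, 0, 0, 0], [0, 0, 0, 0, 0, 0]],
  ],
)

```text
clock: 20.98
position: [0.5856, -0.304, 0.2591]
ee_rot: [0.949, 0.315, 0.004, -0.001]
ft_force: [14.1, 8.1, 4.1]
grip_width: 0.266
grasp_force: 42.1
```

Emit:
carry_out(
  commands=[
    [[-0.08, -0.01, 0, 0, 0, 0], [0, 0, 0, 0, 0, 0], [0, 0, 0, 0, 0, 0]],
  ],
)

```text
clock: 21.23
position: [0.5848, -0.3045, 0.2592]
ee_rot: [0.949, 0.316, 0.005, -0.0]
ft_force: [19.9, 10.1, 3.5]
grip_width: 0.269
grasp_force: 42.0
```

```bash
python3 -c "
from h import *
st();to(.5403+.075*np.cos(np.radians(-52.5)),-.2451+.075*np.sin(np.radians(-52.5)),.2586,36.4)"
```

```text
t 21.23 [ 0.5848 -0.3045  0.2592] phi -53.2 r 0.0742 Frad 3.8 Fcw -22.0 F [19.9 10.1  3.5] j [-0.13  0.48  0.79  1.36 -0.34  1.44 -0.28]
t 21.23 p [ 0.5848 -0.3045  0.2592] yaw 36.81 j [-0.13  0.48  0.79  1.36 -0.34  1.44 -0.28] F [19.9 10.1  3.5] M [ 2.11 -4.26  0.  ] grip 0.269 42.0
shift [0.021 0.02  0.016] turn [ 0.025 -0.094  0.068]
```

Emit:
carry_out(
  commands=[
    [[0.2, 0, 0, 0, 0, 0], [0.19, 0, 0, 0, 0, 0], [0, 0, 0, 0, 0, 0], [0, 0, 0, 0, 0, 0]],
  ],
)

```text
clock: 21.57
position: [0.5923, -0.2986, 0.2586]
ee_rot: [0.95, 0.313, 0.001, -0.001]
ft_force: [0.0, 5.1, 6.7]
grip_width: 0.266
grasp_force: 42.8
```

```bash
python3 -c "
from h import *
st()"
```

```text
t 21.57 [ 0.5923 -0.2986  0.2586] phi -45.8 r 0.0746 Frad -3.6 Fcw -3.6 F [0.  5.1 6.7] j [-0.14  0.49  0.79  1.34 -0.35  1.45 -0.3 ]
```

Emit:
carry_out(
  commands=[
    [[0, 0, 0, 0, 0, 0], [0, 0, 0, 0, 0, 0], [0, 0, 0, 0, 0, 0], [0, 0, 0, 0, 0, 0], [0, 0, 0, 0, 0, 0], [0, 0, 0, 0, 0, 0]],
  ],
  hand=-1,
)

```text
clock: 22.07
position: [0.5909, -0.3002, 0.2583]
ee_rot: [0.95, 0.312, -0.0, -0.0]
ft_force: [-0.7, 0.0, 0.2]
grip_width: 1.0
grasp_force: 0.0
```

Emit:
carry_out(
  commands=[
    [[0, 0, -0.3, 0, 0, 0], [0, 0, -0.6, 0, 0, 0], [0, 0, -0.8, 0, 0, 0], [0, 0, -0.4, 0, 0, 0], [0, 0, 0, 0, 0, -0.915], [0, 0, 0, 0, 0, -0.915], [0, 0, 0, 0, 0, -0.915], [0, 0, 0, 0, 0, -0.915], [0, 0, 0, 0, 0, -0.915], [0, 0, 0, 0, 0, -0.915], [0, 0, 0, 0, 0, -0.915], [0, 0, 0, 0, 0, -0.915], [0, 0, 0, 0, 0, -0.915], [0, 0, 0, 0, 0, -0.915], [0, 0, 0, 0, 0, -0.915], [0, 0, 0, 0, 0, -0.915], [0, 0, 0, 0, 0, -0.915], [0, 0, 0, 0, 0, -0.915], [0, 0, 0, 0, 0, -0.915], [0, 0, 0, 0, 0, 0]],
  ],
)

```text
clock: 23.73
position: [0.5909, -0.3003, 0.3435]
ee_rot: [0.508, 0.861, 0.0, 0.0]
ft_force: [0.7, 0.6, -0.1]
grip_width: 1.001
grasp_force: 0.0
```

```bash
python3 - <<'E'
from h import *
to(.5415,-.2435,.2315,-46)
s=camera('side');c=proj('side',np.array([.56,-.26,.25])).astype(int);o=c-[50,37];print(o)
cv2.imwrite('pics/c7.png',crop('side',o[0],o[1],100,75,8,s))
E
```

```text
t 23.73 p [ 0.5909 -0.3003  0.3435] yaw 118.93 j [ 0.04  0.42  0.55  1.18 -0.22  1.6   1.04] F [ 0.7  0.6 -0.1] M [-0.    0.05 -0.01] grip 1.001 0.0
shift [ 1.842 -0.395  2.799] turn [ 9.0000e-03 -6.0000e-03  2.7489e+01]
[374 201]
```

View pics/c7.png

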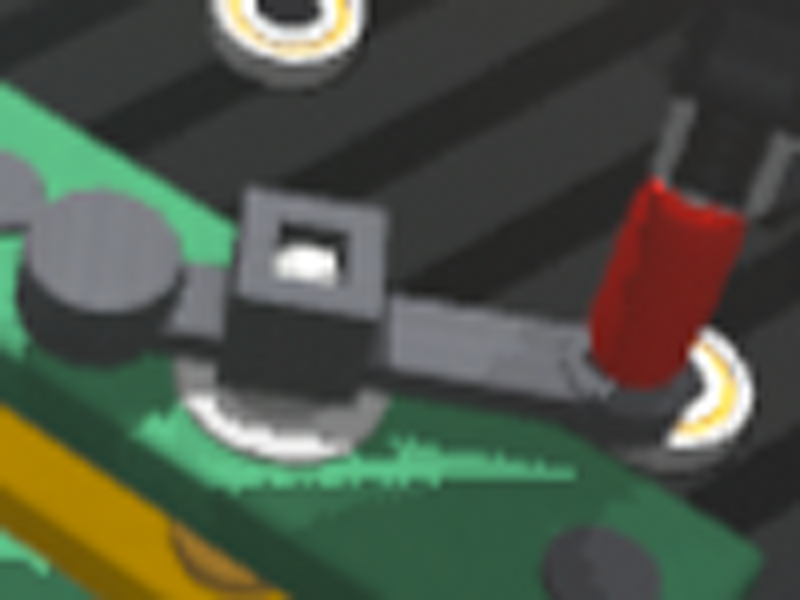

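The crop shows the crank still seated, handle clear of the fingers. The hub top is at crop (313,250), hub edges run (248,190)-(388,208) and (232,300)-(380,318), and the counterweight centre is at (103,250).

```bash
python3 - <<'E'
from h import *
f=lambda x,y,z:plane('side',(374+x/8,201+y/8),z)
an=lambda a,b:np.degrees(np.arctan2(*(b-a)[1::-1])).round(1)
for p,q in(((248,190),(388,208)),((232,300),(380,320))):
    a,b=f(*p,.26),f(*q,.26);print(an(a,b),np.linalg.norm(a-b))
cw,h=f(103,250,.25),f(313,252,.26);print(cw,h,an(cw,h),np.linalg.norm((h-cw)[:2]))
to(.5415,-.2435,.2315,134)
E
```

```text
-42.0 0.03174621081367529
-42.2 0.032527520800532145
[ 0.51143877 -0.21156581  0.25      ] [ 0.54514916 -0.24315757  0.26      ] -43.1 0.04619989544913086
t 23.78 p [ 0.5909 -0.3003  0.3434] yaw 118.6 j [ 0.04  0.42  0.55  1.18 -0.22  1.6   1.04] F [-0.7  0.2  0.5] M [-0.02 -0.02  0.02] grip 1.002 0.0
shift [ 1.839 -0.407  2.795] turn [ 0.005  0.006 -2.567]
```

Emit:
carry_out(
  commands=[
    [[0, 0, 0, 0, 0, -0.97], [0, 0, 0, 0, 0, -0.97], [0, 0, 0, 0, 0, -0.96], [0.6, 0.05, 0, 0, 0, 0], [0.7, 0.06, 0, 0, 0, 0], [0.575, 0.05, 0, 0, 0, 0], [0, 0, 0, 0, 0, 0], [0, 0, 0.5, 0, 0, 0], [0, 0, 0.7, 0, 0, 0], [0, 0, 0.3, 0, 0, 0], [0, 0, 0, 0, 0, 0]],
  ],
)

```text
clock: 24.7
position: [0.5403, -0.243, 0.2799]
ee_rot: [0.375, 0.927, -0.0, -0.002]
ft_force: [-0.3, 0.4, -0.6]
grip_width: 1.003
grasp_force: 0.0
```

```bash
python3 - <<'E'
from h import *
to(.542,-.2437,.2315,136)
E
```

```text
t 24.7 p [ 0.5403 -0.243   0.2799] yaw 135.96 j [-0.05  0.25  0.48  1.5  -0.12  1.43  1.24] F [-0.3  0.4 -0.6] M [0.01 0.01 0.01] grip 1.003 0.0
shift [-0.047  0.019  1.209] turn [-0.02  -0.04  -0.006]
```

Good. Go down and grip with moderate force.

Emit:
carry_out(
  commands=[
    [[-0.045, 0.02, 0.4, 0, 0, 0], [0, 0, 0.5, 0, 0, 0], [0, 0, 0.3, 0, 0, 0], [0, 0, 0, 0, 0, 0], [0, 0, 0, 0, 0, 0]],
  ],
)

```text
clock: 25.12
position: [0.5434, -0.2443, 0.2351]
ee_rot: [0.374, 0.927, -0.0, -0.0]
ft_force: [0.2, -0.4, 0.7]
grip_width: 1.001
grasp_force: 0.0
```

Emit:
carry_out(
  commands=[
    [[0, 0, 0, 0, 0, 0], [0, 0, 0, 0, 0, 0], [0, 0, 0, 0, 0, 0], [0, 0, 0, 0, 0, 0], [0, 0, 0, 0, 0, 0], [0, 0, 0, 0, 0, 0], [0, 0, 0, 0, 0, 0], [0, 0, 0, 0, 0, 0]],
  ],
  hand=1,
  force=60,
)

```text
clock: 25.78
position: [0.5445, -0.2431, 0.2356]
ee_rot: [0.373, 0.928, 0.001, 0.001]
ft_force: [1.7, 4.2, 5.2]
grip_width: 0.363
grasp_force: 60.9
```

```bash
python3 - <<'E'
from h import *
to(.542,-.2437,.2315,136)
E
```

```text
t 25.78 p [ 0.5445 -0.2431  0.2356] yaw 136.19 j [-0.04  0.28  0.47  1.56 -0.13  1.33  1.25] F [1.7 4.2 5.2] M [ 0.76 -0.47  0.18] grip 0.363 60.9
shift [ 0.035 -0.055  0.103] turn [0.024 0.014 0.031]
```

Emit:
carry_out(
  commands=[
    [[0, 0.02, 0, 0, 0, -0.4], [0, 0, -0.05, 0, 0, 0], [0, 0, -0.1, 0, 0, 0], [0, 0, -0.1, 0, 0, 0], [0, 0, 0, 0, 0, 0]],
  ],
)

```text
clock: 26.2
position: [0.5443, -0.2428, 0.2398]
ee_rot: [0.354, 0.935, -0.001, -0.001]
ft_force: [17.6, -5.6, -34.5]
grip_width: 0.362
grasp_force: 67.8
```

```bash
python3 - <<'E'
from h import *
to(.542,-.2437,.2315,136)
E
```

```text
t 26.2 p [ 0.5443 -0.2428  0.2398] yaw 138.54 j [-0.04  0.28  0.47  1.55 -0.12  1.35  1.29] F [ 17.6  -5.6 -34.5] M [-1.32 -3.9   0.27] grip 0.362 67.8
shift [ 0.028 -0.055  0.208] turn [-0.02  -0.018  0.423]
```

Emit:
carry_out(
  commands=[
    [[0, 0, 0.15, 0, 0, 0], [-0.05, 0.03, 0, 0, 0, -0.3], [0, 0, 0, 0, 0, 0], [0, 0, 0, 0, 0, 0]],
  ],
)

```text
clock: 26.53
position: [0.5448, -0.2429, 0.2381]
ee_rot: [0.34, 0.941, 0.001, -0.002]
ft_force: [-6.4, 4.6, 3.4]
grip_width: 0.36
grasp_force: 72.6
```

```bash
python3 - <<'E'
from h import *
to(.542,-.2437,.2315,136)
E
```

```text
t 26.53 p [ 0.5448 -0.2429  0.2381] yaw 140.3 j [-0.03  0.28  0.46  1.55 -0.13  1.35  1.32] F [-6.4  4.6  3.4] M [1.11 1.55 0.14] grip 0.36 72.6
shift [ 0.041 -0.06   0.165] turn [-0.006 -0.04   0.716]
```

Emit:
carry_out(
  commands=[
    [[0.03, 0, 0, 0, 0, 0], [0, 0, -0.08, 0, 0, 0], [0, 0, -0.08, 0, 0, 0], [0, 0, 0, 0, 0, 0]],
  ],
)

```text
clock: 26.87
position: [0.5446, -0.2429, 0.2433]
ee_rot: [0.34, 0.941, -0.0, -0.001]
ft_force: [2.5, -0.5, -14.3]
grip_width: 0.359
grasp_force: 70.3
```

```bash
python3 - <<'E'
from h import *
to(.542,-.2437,.2315,136)
E
```

```text
t 26.87 p [ 0.5446 -0.2429  0.2433] yaw 140.29 j [-0.04  0.27  0.46  1.54 -0.12  1.35  1.32] F [  2.5  -0.5 -14.3] M [-0.1  -0.51  0.08] grip 0.359 70.3
shift [ 0.036 -0.058  0.294] turn [-0.013 -0.022  0.714]
```

Emit:
carry_out(
  commands=[
    [[0, 0, -0.1, 0, 0, 0], [0, 0, -0.1, 0, 0, 0], [0, 0, -0.1, 0, 0, 0], [0, 0, 0, 0, 0, 0]],
  ],
)

```text
clock: 27.2
position: [0.5449, -0.2431, 0.2579]
ee_rot: [0.34, 0.941, 0.0, -0.0]
ft_force: [-2.7, 1.7, -6.4]
grip_width: 0.36
grasp_force: 71.3
```

Emit:
carry_out(
  commands=[
    [[0, 0, -0.2, 0, 0, 0], [0, 0, -0.4, 0, 0, 0], [0, 0, -0.5, 0, 0, 0], [0, 0, -0.3, 0, 0, 0], [0, 0, 0, 0, 0, 0]],
  ],
)

```text
clock: 27.62
position: [0.5463, -0.2442, 0.3169]
ee_rot: [0.34, 0.94, 0.0, 0.003]
ft_force: [1.4, -0.5, -6.7]
grip_width: 0.362
grasp_force: 71.7
```

```bash
python3 - <<'E'
from h import *
to(.52,.225,.313,140.3)
s=camera('side');c=proj('side',np.array([.55,-.25,.29])).astype(int);o=c-[50,30];print(o)
cv2.imwrite('pics/c8.png',crop('side',o[0],o[1],100,75,8,s))
E
```

```text
t 27.62 p [ 0.5463 -0.2442  0.3169] yaw 140.27 j [-0.04  0.25  0.47  1.42 -0.11  1.49  1.31] F [ 1.4 -0.5 -6.7] M [-0.04 -0.01 -0.01] grip 0.362 71.7
shift [8.002 8.6   0.072] turn [ 0.023  0.055 -0.005]
[370 193]
```

View pics/c8.png

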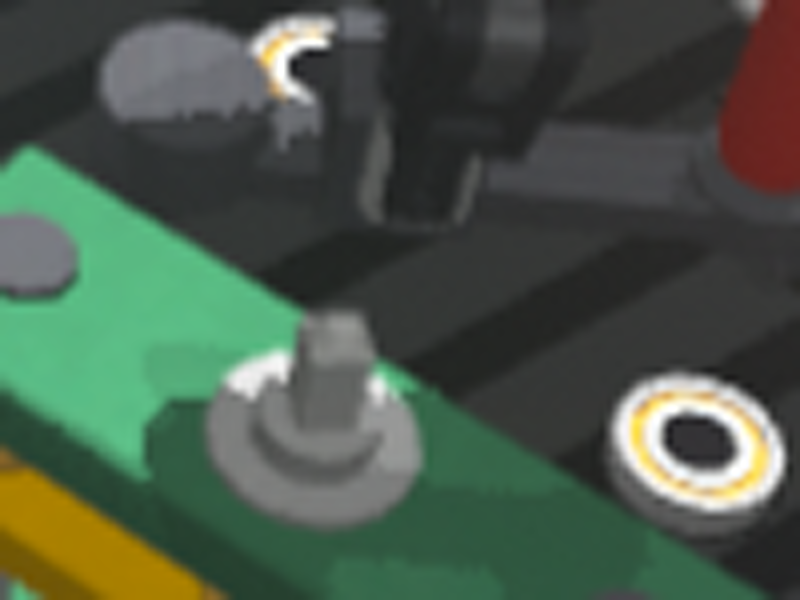

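The picture shows the crank lifted clear and level. The square end stands free at crop (335,360).

Emit:
carry_out(
  commands=[
    [[0.3, 0.33, 0, 0, 0, 0], [0.615, 0.66, 0, 0, 0, 0], [0.615, 0.66, 0, 0, 0, 0], [0.615, 0.66, 0, 0, 0, 0], [0.615, 0.66, 0, 0, 0, 0], [0.615, 0.66, 0, 0, 0, 0], [0.615, 0.66, 0, 0, 0, 0], [0.615, 0.66, 0, 0, 0, 0], [0.615, 0.66, 0, 0, 0, 0], [0.615, 0.66, 0, 0, 0, 0], [0.615, 0.66, 0, 0, 0, 0], [0.615, 0.66, 0, 0, 0, 0], [0.615, 0.66, 0, 0, 0, 0], [0.3, 0.33, 0, 0, 0, 0], [0, 0, 0, 0, 0, 0], [0, 0, 0, 0, 0, 0]],
  ],
)

```text
clock: 29.0
position: [0.5181, 0.2259, 0.3114]
ee_rot: [0.338, 0.941, -0.001, -0.001]
ft_force: [0.1, -1.0, -7.0]
grip_width: 0.356
grasp_force: 71.3
```

Emit:
carry_out(
  commands=[
    [[0, 0, 0.4, 0, 0, 0], [0, 0, 0.8, 0, 0, 0], [0, 0, 0.9, 0, 0, 0], [0, 0, 0.9, 0, 0, 0], [0, 0, 0.9, 0, 0, 0], [0, 0, 0.9, 0, 0, 0], [0, 0, 0.7, 0, 0, 0], [0, 0, 0.4, 0, 0, 0], [0, 0, 0.2, 0, 0, 0], [0, 0, 0, 0, 0, 0], [0, 0, 0, 0, 0, 0]],
  ],
)

```text
clock: 29.92
position: [0.5194, 0.2242, 0.0695]
ee_rot: [0.34, 0.94, 0.0, 0.0]
ft_force: [0.7, -0.0, -6.0]
grip_width: 0.365
grasp_force: 71.2
```

```bash
python3 - <<'E'
from h import *
to(.518,.226,.0126,140.3)
t,s=camera('top'),camera('side');c=proj('side',np.array([.52,.226,.08])).astype(int)
cv2.imwrite('pics/c9.png',np.hstack([crop('top',203,150,100,100,4,t),crop('side',c[0]-50,c[1]-50,100,100,4,s)]))
E
```

```text
t 29.92 p [0.5194 0.2242 0.0695] yaw 140.24 j [-0.57  0.35  0.1   1.8  -0.04  0.99  0.42] F [ 0.7 -0.  -6. ] M [-0.01 -0.02 -0.  ] grip 0.365 71.2
shift [0.056 0.011 1.423] turn [ 0.004  0.004 -0.009]
```

View pics/c9.png

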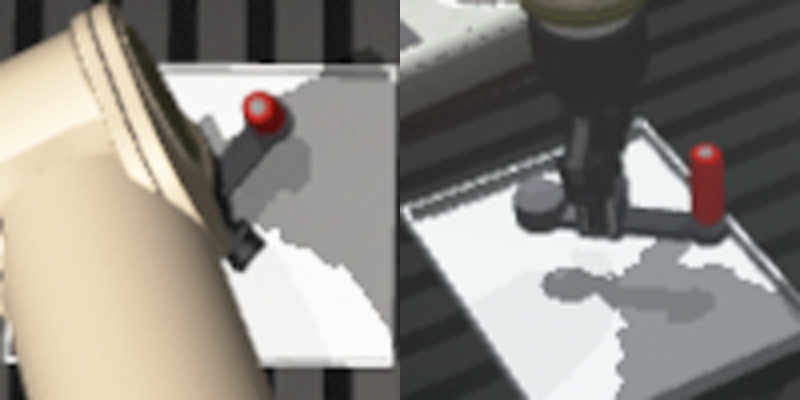

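The picture shows the crank level over the tray, handle inside the rim. I lower it slowly until it touches.

Emit:
carry_out(
  commands=[
    [[0, 0, 0.4, 0, 0, 0], [0, 0, 0.4, 0, 0, 0], [0, 0, 0.2, 0, 0, 0], [0, 0, 0.1, 0, 0, 0], [0, 0, 0.1, 0, 0, 0], [0, 0, 0.06, 0, 0, 0], [0, 0, 0, 0, 0, 0], [0, 0, 0, 0, 0, 0]],
  ],
)

```text
clock: 30.68
position: [0.5192, 0.225, 0.0191]
ee_rot: [0.34, 0.941, 0.0, 0.0]
ft_force: [0.8, 0.3, -6.7]
grip_width: 0.365
grasp_force: 71.2
```

Emit:
carry_out(
  commands=[
    [[0, 0, 0.05, 0, 0, 0], [0, 0, 0.05, 0, 0, 0], [0, 0, 0.03, 0, 0, 0], [0, 0, 0, 0, 0, 0], [0, 0, 0, 0, 0, 0]],
  ],
)

```text
clock: 31.1
position: [0.5188, 0.2248, 0.0133]
ee_rot: [0.34, 0.941, 0.0, -0.0]
ft_force: [-0.2, -0.1, -7.0]
grip_width: 0.359
grasp_force: 71.5
```

Emit:
carry_out(
  commands=[
    [[0, 0, 0.03, 0, 0, 0], [0, 0, 0.03, 0, 0, 0], [0, 0, 0, 0, 0, 0], [0, 0, 0, 0, 0, 0]],
  ],
)

```text
clock: 31.43
position: [0.5189, 0.225, 0.0126]
ee_rot: [0.34, 0.941, 0.0, -0.0]
ft_force: [-9.6, -3.0, 15.2]
grip_width: 0.363
grasp_force: 74.0
```

Emit:
carry_out(
  commands=[
    [[0, 0, -0.035, 0, 0, 0], [0, 0, 0, 0, 0, 0], [0, 0, 0, 0, 0, 0]],
  ],
)

```text
clock: 31.68
position: [0.519, 0.225, 0.0127]
ee_rot: [0.34, 0.941, 0.0, 0.0]
ft_force: [-3.5, -0.5, 1.6]
grip_width: 0.362
grasp_force: 72.7
```

Emit:
carry_out(
  commands=[
    [[0, 0, 0, 0, 0, 0], [0, 0, 0, 0, 0, 0], [0, 0, 0, 0, 0, 0], [0, 0, 0, 0, 0, 0], [0, 0, 0, 0, 0, 0], [0, 0, 0, 0, 0, 0]],
  ],
  hand=-1,
)

```text
clock: 32.18
position: [0.5189, 0.2248, 0.0123]
ee_rot: [0.34, 0.941, 0.0, 0.0]
ft_force: [0.5, 0.7, -0.3]
grip_width: 1.0
grasp_force: 0.0
```

Emit:
carry_out(
  commands=[
    [[0, 0, -0.2, 0, 0, 0], [0, 0, -0.5, 0, 0, 0], [0, 0, -0.8, 0, 0, 0], [0, 0, -0.9, 0, 0, 0], [0, 0, -0.9, 0, 0, 0], [0, 0, -0.9, 0, 0, 0], [0, 0, -0.5, 0, 0, 0], [0, 0, 0, 0, 0, 0], [0, 0, 0, 0, 0, 0]],
  ],
)

```text
clock: 32.93
position: [0.5194, 0.225, 0.202]
ee_rot: [0.34, 0.941, 0.001, 0.001]
ft_force: [-0.2, -0.3, -1.0]
grip_width: 1.0
grasp_force: 0.0
```

```bash
python3 - <<'E'
from h import *
to(.5,.3,.3,140)
cv2.imwrite('pics/s10.png',crop('side',220,130,200,150,4))
E
```

```text
t 32.93 p [0.5194 0.225  0.202 ] yaw 140.29 j [-0.58  0.22  0.11  1.67 -0.02  1.25  0.41] F [-0.2 -0.3 -1. ] M [-0.02  0.   -0.02] grip 1.0 0.0
shift [ 1.569  1.14  -2.448] turn [0.027 0.009 0.049]
```

View pics/s10.png

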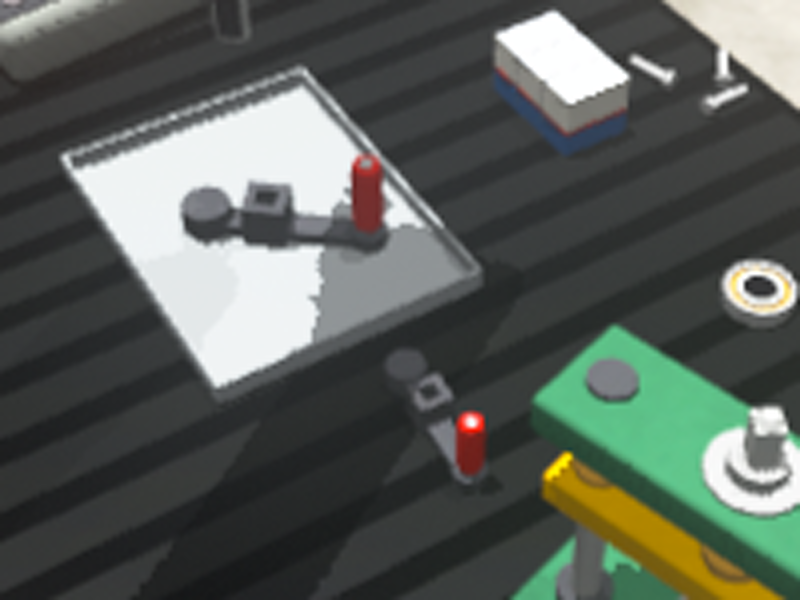

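```bash
python3 -c "
from workcell import *
print(hand_in())"
```

```text
the job is handed in; nothing more can be done
None
```

I wound the screw clockwise to its hard stop, left the press closed, and set the crank down flat in the tray, handle up; I handed in at about 33 s. "Fully home" rests on that stop, not on a measured bearing height. The crank bound briefly as it came off, and I did not re-check the screw angle afterwards. I also viewed 12 pictures, over the limit of 10.

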